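Load a battery pack into a charger past its sprung dust flap

ROBOT

A 6-joint arm with a two-finger parallel gripper is mounted at the origin on the work surface. World frame = base frame: x ahead of the robot, y to its left, z up, the work surface at z = 0. Lengths are in m, angles in rad, forces in N, time in s.
With the tool pointing down it reaches from about 0.35 to 0.975 m from the base axis. Payload 4.9 kg.
Tool frame: the origin (TCP) lies between the finger pads; the fingertips stand 25 mm ahead of it and the grasp point (between the pads) lies 6 mm ahead of it; z points along the fingers, y is the line along which they close (so a half turn about z gives the same grasp; the last joint's range is limited). The gripper opens to 85 mm and grips with 20 to 120 N. Pads are 22 mm wide; open, the fingers measure 114 mm over their backs; the gripper's body (76 mm by 85 mm) begins 54 mm behind the grasp point. The pads swing forward as they close: fully open they stand 13 mm farther back than shut.
Start: joints at [1.134, 0.053, 1.613, -0, 1.476, -0.119], TCP at [0.195, 0.594, 0.256] pointing down, gripper open.
Joint ranges: [-3.01, 3.01], [-1.01, 2.22], [0.06, 2.58], [-1.02, 4.17], [0.09, 2.62], [-3.14, 3.14]. Speed limits (rad/s): [2.57, 2.57, 3.14, 3.14, 3.14, 3.14].

INTERFACE

Orientations are given as a unit quaternion [w, x, y, z].
In Python, from plant import manip gives the robot as it stands.
- The arm moves only by the shell command python3 -m inch 'ROWS'. ROWS is JSON, a list of rows, each a list of 3 entries, a list of its own where there are three numbers: the shift along the tool's x, y, z in m, then the turn, a rotation vector about the tool's x, y, z in rad, then the opening, from 0 (shut) to 1 (fully open). A call has 1 to 8 rows; each row shifts and turns the commanded pose from where the row before left it, along the tool's axes as they then stand; what a row does not reach is not made up. A row lasts 1/10 s, in which the tool goes at most 50 mm and 8.59 degrees, less where a joint would pass 70% of its speed; a pose out of reach is approached as far as the arm can. A call with a gripper value outside its range is refused whole. The fingers move at their own pace and stop on an object; the grip force is fixed at half the most. Time passes only in rows, so rows that do not move let the fingers close. It gives the time, the measured TCP pose, the force, the opening and the grip force at its end, in the units of the state.
- manip.state(): the state, without advancing time (a new reading comes with each control period).
- manip.grab_frame(name): name is "side" or "top"; returns (picture, depth): 420x560x3 uint8, red, green, blue; 420x560 float32, m along the optical axis (not along the pixel's ray), 0 where there is no reading.
- manip.camera_params(name): a dict with "camera_matrix" (3x3 intrinsics, pixels), "rvec" (rotation vector, rad) and "tvec" (3), from world to camera coordinates, as OpenCV has them. Camera axes: x right, y down, z forward; pixel columns grow to the right and rows downward; lengths in m; the calibration is good to about 2 mm. A picture is of the moment at which its call begins. camera_params takes no time and is no camera call.
- manip.job_done(): hands the job in; it is judged then, once.
Trained networks look in the newest picture that a camera, given by its name, has taken for a name from the list of things; names that differ only in an ending like _2 or _b are one class to them, and where a whole thing is asked for, a point or a joint stands for the part that bears it (a point fixed in the world has none). Each returns a list of dicts, best first, with "score" (0 to 1); they miss things now and then, are a little off and sometimes report something else, mostly with a low value. They report only what shows in the picture. A call takes as long as a camera call.
- manip.look_for(camera, label): "point" ([x, y, z] in m, in world coordinates, good to about 4 mm: the middle of the surface that is visible of it).
The state is a dict: "time": time; "joint_pos": joint angles; "joint_vel": joint speeds; "joint_efforts": joint torques, N m; "tool_pos": TCP position; "tool_rot": TCP orientation; "contact_force": force on the tool from outside, world axes, zero at the start; "ft_torque": the same for the moment, N m; "gripper_width": opening from 0.0 (shut) to 1.0 (fully open); "grasp_force": force on a finger pad.
Only numpy, scipy, OpenCV 4.12 (cv2) and the standard library are available. Lean on these libraries where they do the work, as an engineer would, in place of code of your own. Each camera call takes 0.05 s, during which the arm holds its last target. There are 200 camera calls.

TASK

Take the yellow battery pack out of the rack and put it into the charging station, foot first: push the orange sprung flap open with the pack, keep it held open while you feel for the socket hidden below, and press the pack fully home in the socket, upright, then let go. The socket sits off to one side by a different amount each time and is out of sight, so search for it gently and never lean hard on the station with the pack. Leave the blue and the white pack standing in the rack.

Things in the scene. Friction and masses are not known exactly. Their poses are not given: they have to be found in the camera images.
- pack_yellow_mid (a point): Centre (half-way up) of the yellow battery pack, an upright bar 20 mm thick (x), 36 mm wide (y), 105 mm tall (z, up), 0.15 to 0.3 kg; black cap, brass contacts at the foot, 52.5 mm below this point. Stands loose in a rack pocket; either way round is fine. Grip it across its 20 mm near the top: only the top 42 mm stand out of the station when home.
- pack_blue_mid (a point): Centre of the blue pack, same size and shape, in another pocket of the rack; to be left standing there.
- pack_white_mid (a point): Centre of the white pack, same size and shape, in another pocket of the rack; to be left standing there.
- rack: Fixed aluminium rack, 64 mm (x) by 212 mm (y) by 32 mm tall, origin at the centre of its underside, on the table. Three pockets along its y at -70, 0 and +70 mm, each 23 by 39 mm, floor at 7 mm height; packs stand with their 36 mm width along the rack's y. Which pack is in which pocket varies.
- station: Fixed grey charging station on the table, 150 mm (x) by 140 mm (y) by 85 mm tall, flat top, z up; origin at the centre of its underside, straight below the slot's middle. The pack goes in with its 36 mm width along the station's y and its thickness centred on x = 0. Heights in the other entries are above this origin.
- slot_mouth (a point): Middle of the slot, level with the station's top (85 mm up), axes as the station. Slot 66 mm long along y (+-33 mm), under the orange flap. Its near wall is at x = -12.5 mm all the way down, with a slanting 6 mm lead-in at the top. Its far edge is at x = +21 mm, but flares in below 46 mm height to +12.5 mm, leaving the pack 2.5 mm of play each side in x.
- slot_floor (a point): Slot's middle at floor height, 22 mm up. The unseen socket, 38.5 mm long in y, 18 mm deep, has its middle anywhere from -12 to +12 mm along y from here, fixed. Flat square shoulders beside it, tops 40 mm up, give on springs, 2.5 N/mm, to a hard stop 5 mm down. The foot of a misplaced pack lands at 40 mm, one end only on a shoulder. Home: foot at 22 mm, on contacts that give up to 2 mm at 4 N/mm.
- flap (a joint): Angle of the orange flap: 0 closed (level, 5 mm below the top), up to 1.5 rad pushed down into the slot. Hinge along the far edge (x = +17.5 mm, 80 mm up), 29 mm long towards -x, 64 mm wide. Spring: 1.6 N at the free edge to start it, 4 N when wide open. Past a pack (1.3 rad) its edge presses the pack towards the near wall; the rubbing adds some N and can hold a loose pack short of home.

How it is judged:
On the way:
1. the yellow pack has pushed the flap open and its foot is past the flap's edge, not yet home (value of joint flap above 0.9 rad and z of pack_yellow_mid in the frame of station between 0.079 and 0.112 m and x of pack_yellow_mid in the frame of station between -0.012 and 0.012 m and y of pack_yellow_mid in the frame of station between -0.02 and 0.02 m), for 0.2 s.
At the end, for the whole second after the job is handed in: The yellow pack stands in the socket, foot within 3 mm of its floor (centre at most 77.5 mm up), within 4 mm of the slot's centre line, upright within 0.08 rad, let go and at rest with the flap at rest; blue and white packs within 12 mm of where they stood (z of pack_yellow_mid in the frame of station below 0.0775 m and x of pack_yellow_mid in the frame of station between -0.004 and 0.004 m and y of pack_yellow_mid in the frame of station between -0.016 and 0.016 m and angle between pack_yellow_mid's own z axis and vertical below 0.08 rad and linear speed of pack_yellow below 0.02 m/s and velocity of joint flap between -0.1 and 0.1 rad/s and distance of each of pack_blue_mid, pack_white_mid from where it was at the start of the episode below 0.012 m); the robot touches nothing.
It fails at once if the yellow pack pressed on the station with more than 50 N (contact force between pack_yellow and station above 50 N).
It fails at once if the blue pack moved by more than 20 mm (distance of pack_blue_mid from where it was at the start of the episode above 0.02 m).
It fails at once if the white pack moved by more than 20 mm (distance of pack_white_mid from where it was at the start of the episode above 0.02 m).
It also fails if it takes over 64 s, if anything falls off the work surface, if the arm or the gripper's body presses on something with over 40 N, if the wrist force passes 120 N, or if a joint passes its speed limit or range.

## Working session

There is one attempt and no reset: what is moved stays moved. The work goes in short steps, Python scripts to look and compute and a shell command to move; the robot and the scene stay as the last step left them, time stands still between calls to the robot, and variables do not carry over. Pictures are saved under pics/ and viewed, at most 10 in all, crops included, and the job is handed in when it is done.

```bash
mkdir -p pics; ls; cat > h.py <<'E'
import numpy as np, cv2
from plant import manip
def cloud(name):
    im,d=manip.grab_frame(name); p=manip.camera_params(name)
    K=np.array(p["camera_matrix"]);R=cv2.Rodrigues(np.array(p["rvec"],float))[0];t=np.array(p["tvec"]).ravel()
    v,u=np.indices(d.shape)
    c=np.stack([(u-K[0,2])/K[0,0]*d,(v-K[1,2])/K[1,1]*d,d],-1)
    return im,d,(c-t)@R
E
python3 - <<'E'
from h import *
print(manip.state())
for n in("side","top"):
    im,d,P=cloud(n); cv2.imwrite(f"pics/{n}0.png",im[:,:,::-1]); np.savez(f"{n}0.npz",im=im,d=d,P=P)
    for l in("pack_yellow_mid","pack_blue_mid","pack_white_mid","rack","station","flap"):
        print(n,l,[(np.round(r["point"],3),round(r["score"],2)) for r in manip.look_for(n,l)[:2]])
E
```

```text
pics
{'time': 0.0, 'joint_pos': array([ 1.13399460e+00,  5.33643113e-02,  1.61433242e+00,  3.55019791e-05,
        1.47600042e+00, -1.19049680e-01]), 'joint_vel': array([0.00050576, 0.00086282, 0.00184754, 0.0007665 , 0.00031384,
       0.0014043 ]), 'joint_efforts': array([-1.23474110e-03, -3.93686700e+01, -3.70175564e+01, -1.57153727e-04,
        6.88363143e-03,  3.21727924e-06]), 'tool_pos': array([0.19504058, 0.59317067, 0.2550354 ]), 'tool_rot': array([-3.05688304e-04,  1.58210076e-01,  9.87404914e-01, -1.00702341e-03]), 'contact_force': array([-0.98902224, -0.26483325, -0.14904467]), 'ft_torque': array([-0.02668894, -0.02928414, -0.01057035]), 'grasp_force': 0.0, 'gripper_width': 0.9984403837829066}
side pack_yellow_mid [(array([ 0.512, -0.211,  0.092]), 0.92), (array([ 0.517, -0.136,  0.091]), 0.71)]
side pack_blue_mid [(array([ 0.517, -0.137,  0.092]), 0.64), (array([0.547, 0.191, 0.081]), 0.39)]
side pack_white_mid [(array([ 0.518, -0.066,  0.088]), 0.8)]
side rack [(array([ 0.505, -0.087,  0.032]), 0.72)]
side station [(array([0.536, 0.212, 0.087]), 0.67)]
side flap [(array([0.549, 0.19 , 0.078]), 0.96)]
top pack_yellow_mid [(array([ 0.517, -0.221,  0.111]), 0.92)]
top pack_blue_mid [(array([ 0.522, -0.146,  0.112]), 0.89)]
top pack_white_mid [(array([ 0.523, -0.078,  0.114]), 0.69)]
top rack []
top station [(array([0.543, 0.186, 0.086]), 0.71)]
top flap [(array([0.552, 0.187, 0.081]), 0.81)]
```

```bash
python3 - <<'E'
from h import *
z=np.load("top0.npz");P=z["P"];im=z["im"].astype(int);d=z["d"]
ok=d>0
def rep(n,m):
    q=P[m][:,:2].astype(np.float32); r=cv2.minAreaRect(q); print(n,m.sum(),np.round(r[0],4),np.round(r[1],4),round(r[2],2),'mean z',np.median(P[m][:,2]).round(4))
X,Y,Z=P[...,0],P[...,1],P[...,2]
for n,y in(("yel",-.22),("blue",-.147),("white",-.077)):
    rep(n,ok&(Z>.105)&(Z<.125)&(abs(Y-y)<.03)&(abs(X-.52)<.04))
rep("rack",ok&(Z>.026)&(Z<.038)&(abs(X-.52)<.1)&(Y<0)&(Y>-.3))
st=ok&(Z>.083)&(Z<.09)&(abs(Y-.19)<.13)&(abs(X-.54)<.13); rep("station",st)
org=ok&(im[...,0]>150)&(im[...,2]<90)&(im[...,1]<im[...,0]*.72)&(abs(Y-.19)<.1)&(abs(X-.54)<.1); rep("flap",org)
cv2.imwrite("pics/both0.png",np.hstack([cv2.resize(cv2.imread(f"pics/{n}0.png"),(400,300)) for n in("side","top")]))
E
```

```text
yel 250 [ 0.5199 -0.224 ] [0.0367 0.0206] 89.31 mean z 0.1113
blue 250 [ 0.521  -0.1533] [0.0368 0.0206] 88.23 mean z 0.1115
white 236 [ 0.5232 -0.0833] [0.0369 0.0202] 86.46 mean z 0.1112
rack 2421 [ 0.5219 -0.1538] [0.2122 0.0637] 89.0 mean z 0.0314
station 4264 [0.5457 0.1908] [0.1405 0.1501] 82.12 mean z 0.0846
flap 0 [0. 0.] [0. 0.] 0.0 mean z nan
  return _methods._mean(a, axis=axis, dtype=dtype,
  ret = ret.dtype.type(ret / rcount)
```

View pics/top0.png

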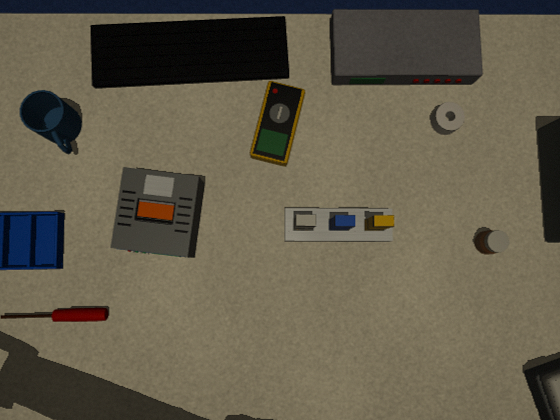

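View pics/side0.png

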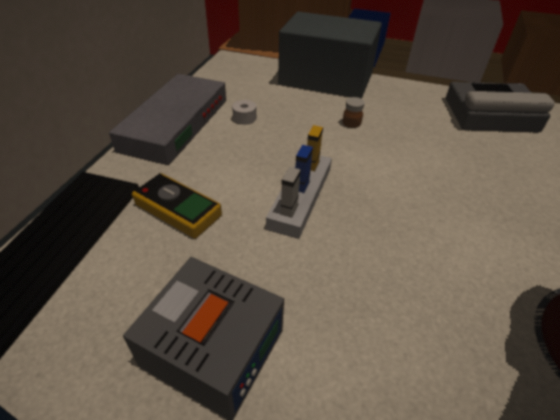

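The top view shows the station at about (157,212) with its orange flap at (155,210). The rack runs from (285,207) to (392,241), with white (306,220), blue (343,221) and yellow (383,221). The side view agrees. Next I'll measure the flap.

```bash
python3 - <<'E'
from h import *
z=np.load("top0.npz");P=z["P"];im=z["im"];d=z["d"]
hsv=cv2.cvtColor(im,cv2.COLOR_RGB2HSV)
X,Y,Z=P[...,0],P[...,1],P[...,2]
m=(hsv[...,0]<18)&(hsv[...,1]>170)&(hsv[...,2]>60)&(abs(Y-.19)<.08)&(abs(X-.54)<.08)
q=P[m]; print(m.sum(),cv2.minAreaRect(q[:,:2].astype(np.float32)),np.median(q[:,2]))
m=(hsv[...,1]<60)&(hsv[...,2]>130)&(abs(Y-.19)<.06)&(abs(X-.54)<.08);print("plate",P[m].mean(0))
st=(d>0)&(Z>.081)&(Z<.09)&(abs(Y-.19)<.13)&(abs(X-.54)<.13);r=cv2.minAreaRect(P[st][:,:2].astype(np.float32));print(r,cv2.boxPoints(r))
# same from side
z=np.load("side0.npz");P=z["P"];im=z["im"];d=z["d"];X,Y,Z=P[...,0],P[...,1],P[...,2]
hsv=cv2.cvtColor(im,cv2.COLOR_RGB2HSV)
m=(hsv[...,0]<18)&(hsv[...,1]>170)&(hsv[...,2]>60)&(abs(Y-.19)<.08)&(abs(X-.54)<.08)
print(m.sum(),cv2.minAreaRect(P[m][:,:2].astype(np.float32)))
st=(d>0)&(Z>.081)&(Z<.09)&(abs(Y-.19)<.13)&(abs(X-.54)<.13);print(cv2.minAreaRect(P[st][:,:2].astype(np.float32)))
from scipy.spatial.transform import Rotation as R
s=manip.state();w,*v=s["tool_rot"];print(R.from_quat([*v,w]).as_matrix().round(3))
E
```

```text
524 ((0.5151293277740479, 0.19796410202980042), (0.06760543584823608, 0.10077957063913345), 75.03214263916016) 0.08071639507314127
plate [nan nan nan]
((0.5458787679672241, 0.1909542977809906), (0.14101099967956543, 0.15028654038906097), 82.2237548828125) [[0.4618868  0.1312644 ]
 [0.6107913  0.11092992]
 [0.6298708  0.2506442 ]
 [0.4809662  0.2709787 ]]
1003 ((0.5148194432258606, 0.20008441805839539), (0.06818954646587372, 0.10274410247802734), 73.93096923828125)
((0.5456037521362305, 0.19121429324150085), (0.141331747174263, 0.15152966976165771), 82.2966537475586)
[[-0.95   0.312  0.   ]
 [ 0.312  0.95   0.   ]
 [-0.     0.    -1.   ]]<stdin>:7: RuntimeWarning: Mean of empty slice.
  ret = um.true_divide(
```

```bash
python3 -m inch '[[[0,0,0],[0,0,0.1412],1],[[0,0,0],[0,0,0.1412],1],[[0,0,0],[0,0,0.1412],1],[[0,0,0],[0,0,0.1412],1],[[0,0,0],[0,0,0.1412],1],[[0,0,0],[0,0,0.1412],1],[[0,0,0],[0,0,0.1412],1],[[0,0,0],[0,0,0.1412],1]]'
python3 -m inch '[[[0,0,0],[0,0,0.1412],1],[[-0.04,0.017,0],[0,0,0],1],[[-0.04,0.017,0],[0,0,0],1],[[-0.04,0.017,0],[0,0,0],1],[[-0.04,0.017,0],[0,0,0],1],[[-0.04,0.017,0],[0,0,0],1],[[-0.04,0.017,0],[0,0,0],1],[[-0.04,0.017,0],[0,0,0],1]]'
python3 -m inch '[[[-0.04,0.017,0],[0,0,0],1],[[-0.04,0.017,0],[0,0,0],1],[[-0.04,0.017,0],[0,0,0],1],[[-0.04,0.017,0],[0,0,0],1],[[-0.04,0.017,0],[0,0,0],1],[[-0.04,0.017,0],[0,0,0],1],[[-0.04,0.017,0],[0,0,0],1],[[-0.04,0.017,0],[0,0,0],1]]'
python3 - <<'E'
from h import *
z=np.load("top0.npz");P=z["P"];im=z["im"];d=z["d"];hsv=cv2.cvtColor(im,cv2.COLOR_RGB2HSV)
m=((hsv[...,0]<18)&(hsv[...,1]>170)&(hsv[...,2]>60)).astype(np.uint8)
m[:, :130]=0;m[:,185:]=0;m[:190]=0;m[230:]=0
r=cv2.minAreaRect(P[m>0][:,:2].astype(np.float32));print(r)
a=np.radians(-7.75);o=np.array(r[0])-[.5457,.191];print(o@[np.cos(a),np.sin(a)],o@[-np.sin(a),np.cos(a)])
s=manip.state();print(s["tool_pos"],s["tool_rot"],s["joint_pos"])
E
```

```text
time: 1.5
tool_pos: [0.1953, 0.5937, 0.2564]
tool_rot: [-0.0, 0.664, 0.747, 0.0]
contact_force: [-0.2, -0.8, -0.1]
gripper_width: 0.998
grasp_force: 0.0
time: 2.3
tool_pos: [0.3096, 0.3101, 0.2565]
tool_rot: [0.0, 0.713, 0.701, 0.0]
contact_force: [0.8, 0.7, 0.6]
gripper_width: 1.005
grasp_force: 0.0
time: 3.1
tool_pos: [0.44, -0.0127, 0.2567]
tool_rot: [0.001, 0.714, 0.701, 0.0]
contact_force: [0.2, -0.5, 0.0]
gripper_width: 1.001
grasp_force: 0.0
((0.5099390745162964, 0.09846760332584381), (0.26538848876953125, 0.03984025865793228), 67.5484619140625)
-0.022956201748828255 -0.09650959033682345
[ 0.43997134 -0.01265329  0.25671495] [5.18482222e-04 7.13535683e-01 7.00618559e-01 4.42486191e-04] [-1.98225831e-01 -4.17111676e-01  2.02231983e+00  1.49986967e-04
  1.53502951e+00 -1.79963263e-01]
```

```bash
python3 -m inch '[[[-0.042,0.0167,0],[0,0,0],1],[[-0.042,0.0167,0],[0,0,0],1],[[-0.042,0.0167,0],[0,0,0],1],[[-0.042,0.0167,0],[0,0,0],1],[[-0.042,0.0167,0],[0,0,0],1],[[0,0,0.03],[0,0,0],1],[[0,0,0.03],[0,0,0],1],[[0,0,0],[0,0,0],1]]'
python3 - <<'E'
from h import *
im,d,P=cloud("top");cv2.imwrite("pics/top1.png",cv2.resize(im[150:290,290:490,::-1],(800,560)))
z=np.load("top0.npz");P=z["P"];im=z["im"];d=z["d"];hsv=cv2.cvtColor(im,cv2.COLOR_RGB2HSV)
m=((hsv[...,0]<18)&(hsv[...,1]>170)&(hsv[...,2]>60)&(d>0))
m[:, :130]=0;m[:,185:]=0;m[:190]=0;m[230:]=0
r=cv2.minAreaRect(P[m>0][:,:2].astype(np.float32));print(r)
a=np.radians(-7.75);o=np.array(r[0])-[.5457,.191];print(o@[np.cos(a),np.sin(a)],o@[-np.sin(a),np.cos(a)])
s=manip.state();print(s["tool_pos"],s["tool_rot"])
E
```

```text
time: 3.9
tool_pos: [0.5167, -0.2212, 0.1911]
tool_rot: [-0.005, 0.714, 0.7, -0.001]
contact_force: [-0.7, 1.1, -0.8]
gripper_width: 0.995
grasp_force: 0.0
((0.5478025078773499, 0.18951821327209473), (0.06609240174293518, 0.027511516585946083), 81.9975357055664)
0.002283123673378571 -0.0011847267927133703
[ 0.51794121 -0.22155484  0.19388753] [-2.59049833e-03  7.13464181e-01  7.00686577e-01 -6.88000235e-04]
```

View pics/top1.png

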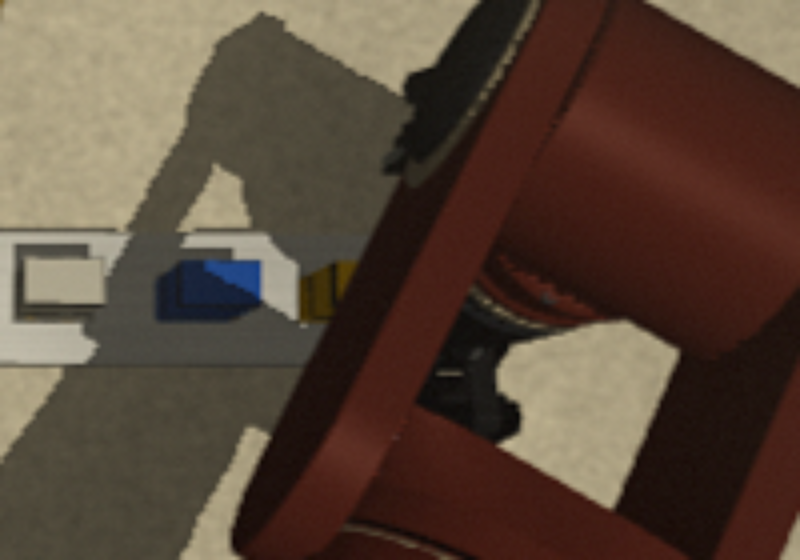

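The crop shows the arm above the yellow pack at about (330,290), with blue and white undisturbed. Now I'll lower the gripper and grip.

```bash
python3 -m inch '[[[-0.002,0.001,0.024],[0,0,0],1],[[0,0.001,0.024],[0,0,0],1],[[0,0,0.023],[0,0,0],1],[[0,0,0.021],[0,0,0],1],[[0,0,0],[0,0,0],1],[[0,0,0],[0,0,0],0.6],[[0,0,0],[0,0,0],0.3],[[0,0,0],[0,0,0],0]]'
python3 -m inch '[[[0,0,0],[0,0,0],0],[[0,0,0],[0,0,0],0],[[0,0,0],[0,0,0],0],[[0,0,0],[0,0,0],0],[[0,0,0],[0,0,0],0],[[0,0,0],[0,0,0],0]]'
```

```text
time: 4.75
tool_pos: [0.5225, -0.2248, 0.1066]
tool_rot: [0.002, 0.713, 0.701, 0.0]
contact_force: [-0.1, -0.3, 0.0]
gripper_width: 0.512
grasp_force: 0.0
time: 5.35
tool_pos: [0.5216, -0.2246, 0.1054]
tool_rot: [0.0, 0.713, 0.701, -0.0]
contact_force: [-1.8, 0.8, 6.2]
gripper_width: 0.222
grasp_force: 59.1
```

```bash
python3 -m inch '[[[0,0,-0.01],[0,0,0],0],[[0,0,-0.02],[0,0,0],0],[[0,0,-0.03],[0,0,0],0],[[0,0,-0.03],[0,0,0],0],[[0,0,-0.03],[0,0,0],0],[[0,0,-0.03],[0,0,0],0],[[0,0,-0.01],[0,0,0],0],[[0,0,0],[0,0,0],0]]'
python3 - <<'E'
from h import *
im,d,P=cloud("side");cv2.imwrite("pics/side1.png",im[:,:,::-1])
s=manip.state();print(s["tool_pos"],s["tool_rot"],s["contact_force"])
E
```

```text
time: 6.15
tool_pos: [0.5219, -0.2246, 0.266]
tool_rot: [0.002, 0.713, 0.701, 0.0]
contact_force: [0.5, 0.0, -1.2]
gripper_width: 0.225
grasp_force: 59.1
[ 0.52114173 -0.22413293  0.26378745] [-1.03412607e-04  7.13363820e-01  7.00793871e-01  5.31400900e-06] [-0.63001189 -0.06336344 -2.56949983]
```

View pics/side1.png

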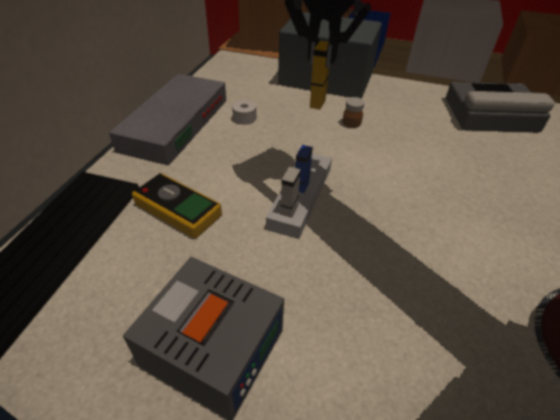

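The yellow pack hangs upright at (320,75) in the gripper, and blue and white still stand. Next I'll carry it over the station.

```bash
python3 -m inch '[[[0.03,0.002,0],[0,0,0],0],[[0.045,0.002,0],[0,0,0],0],[[0.045,0.002,0],[0,0,0],0],[[0.045,0.002,0],[0,0,0],0],[[0.045,0.002,0],[0,0,0],0],[[0.045,0.002,0],[0,0,0],0],[[0.045,0.002,0],[0,0,0],0],[[0.045,0.002,0],[0,0,0],0]]'
python3 -m inch '[[[0.04,0.001,0],[0,0,0],0],[[0.03,0.0,0],[0,0,0],0],[[0,0,0],[0,0,0.1175],0],[[0,0,0.02],[0,0,0],0],[[0,0,0.02],[0,0,0],0],[[0,0,0],[0,0,0],0],[[0,0,0],[0,0,0],0]]'
python3 - <<'E'
from h import *
for n in("top","side"):
    im,d,P=cloud(n);np.savez(f"{n}2.npz",im=im,d=d,P=P);cv2.imwrite(f"pics/{n}2.png",im[:,:,::-1])
s=manip.state();print(s["tool_pos"],s["tool_rot"],s["contact_force"])
z=np.load("side2.npz");P=z["P"];im=z["im"];d=z["d"];hsv=cv2.cvtColor(im,cv2.COLOR_RGB2HSV)
m=(hsv[...,0]>18)&(hsv[...,0]<32)&(hsv[...,1]>130)&(abs(P[...,0]-.545)<.05)&(abs(P[...,1]-.19)<.05)&(P[...,2]>.1)&(d>0)
q=P[m];print(m.sum(),q.min(0),q.max(0),q.mean(0))
for lo in(.13,.15,.17,.19):
    k=q[(q[:,2]>lo)&(q[:,2]<lo+.02)];a=np.radians(-7.75);o=k[:,:2]-[.5455,.191]
    if len(k): print(lo,len(k),np.percentile(o@[np.cos(a),np.sin(a)],[2,50,98]),np.percentile(o@[-np.sin(a),np.cos(a)],[2,50,98]))
print(manip.look_for("side","pack_yellow_mid"))
E
```

```text
time: 7.0
tool_pos: [0.542, 0.1222, 0.261]
tool_rot: [-0.001, 0.713, 0.701, -0.002]
contact_force: [0.1, -1.5, -2.5]
gripper_width: 0.228
grasp_force: 59.1
time: 7.7
tool_pos: [0.5445, 0.1902, 0.2219]
tool_rot: [-0.001, 0.753, 0.658, -0.002]
contact_force: [0.4, 0.5, -1.7]
gripper_width: 0.226
grasp_force: 58.8
[0.54587951 0.19030711 0.22458641] [7.43526478e-05 7.53355156e-01 6.57613856e-01 1.39463700e-04] [-0.42671277  0.18436812 -2.9432314 ]
1818 [0.50478658 0.17398845 0.1261861 ] [0.58587791 0.21086529 0.30107952] [0.5422703  0.20096956 0.18552565]
0.13 308 [-0.01176368 -0.0108256   0.0076372 ] [-0.01612091  0.01359733  0.01822903]
0.15 362 [-0.01155314 -0.01063739  0.00766897] [-0.01674548  0.01010147  0.01834732]
0.17 378 [-0.01140123 -0.01039053  0.00782911] [-0.01417304  0.01315042  0.0183143 ]
0.19 248 [-0.02092121 -0.00628179  0.00812147] [0.00531225 0.01749405 0.01851823]
[{'point': [0.5359, 0.2052, 0.1791], 'score': 0.87}]
```

View pics/side2.png

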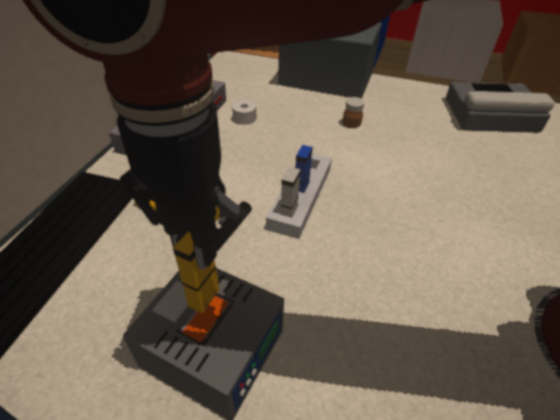

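The pack is upright over the flap, with its foot near (205,305). Near-face depth puts it about 1 mm too far toward station -x, so I'll shift 1 mm and lower it onto the flap.

```bash
python3 -m inch '[[[0,0.001,0.01],[0,0,0],0],[[0,0,0.01],[0,0,0],0],[[0,0,0.01],[0,0,0],0],[[0,0,0.01],[0,0,0],0],[[0,0,0.005],[0,0,0],0],[[0,0,0.005],[0,0,0],0],[[0,0,0],[0,0,0],0]]'; cat > st.py <<'E'
from h import *
from scipy.spatial.transform import Rotation as R
F=[];T=[];Q=[]
for i in range(3):
    s=manip.state();w,*v=s["tool_rot"];r=R.from_quat([*v,w]);F.append(s["contact_force"]);T.append(s["ft_torque"]);Q.append(s["tool_pos"])
    if i<2: manip.grab_frame("top")
a=np.radians(-7.75);S=np.array([[np.cos(a),-np.sin(a),0],[np.sin(a),np.cos(a),0],[0,0,1]])
p=np.mean(Q,0)
print("t",s["time"],"station xyz mm",((p-[.5455,.191,0])@S*1e3).round(2),"foot",((p[2]-.0984)*1e3).round(2),"F",(np.mean(F,0)@S).round(1),"T",(np.mean(T,0)@S).round(3),"tiltz",r.as_matrix()[:,2].round(4),"grip",round(s["gripper_width"],3))
E
python3 st.py
```

```text
time: 8.55
tool_pos: [0.5465, 0.1902, 0.1749]
tool_rot: [-0.0, 0.753, 0.658, -0.001]
contact_force: [-4.1, -1.4, 3.4]
gripper_width: 0.224
grasp_force: 60.0
t 8.65 station xyz mm [  1.07  -0.66 175.06] foot 76.66 F [-4.5 -2.1  3.9] T [-0.391  0.993 -0.006] tiltz [-1.e-03 -4.e-04 -1.e+00] grip 0.222
```

```bash
python3 -m inch '[[[0,0,0.005],[0,0,0],0],[[0,0,0.005],[0,0,0],0],[[0,0,0.003],[0,0,0],0],[[0,0,0],[0,0,0],0]]'; python3 st.py
```

```text
time: 9.05
tool_pos: [0.5461, 0.1906, 0.1609]
tool_rot: [-0.001, 0.753, 0.658, -0.0]
contact_force: [-3.5, 1.2, 1.8]
gripper_width: 0.218
grasp_force: 59.7
t 9.15 station xyz mm [  0.67  -0.32 160.86] foot 62.46 F [-4.3  0.2  1.4] T [0.196 0.941 0.007] tiltz [-1.4e-03  7.0e-04 -1.0e+00] grip 0.22
```

```bash
python3 -m inch '[[[0,0,0.005],[0,0,0],0],[[0,0,0.005],[0,0,0],0],[[0,0,0.005],[0,0,0],0],[[0,0,0],[0,0,0],0]]'; python3 st.py
```

```text
time: 9.55
tool_pos: [0.5454, 0.19, 0.1442]
tool_rot: [-0.001, 0.753, 0.658, -0.002]
contact_force: [-3.9, 1.2, -3.0]
gripper_width: 0.228
grasp_force: 59.0
t 9.65 station xyz mm [-8.0000e-02 -1.0000e+00  1.4426e+02] foot 45.86 F [-4.4  0.7 -4.1] T [ 0.1    1.133 -0.005] tiltz [-4.3e-03 -6.0e-04 -1.0e+00] grip 0.223
```

```bash
python3 -m inch '[[[0,0,0.002],[0,0,0],0],[[0,0,0.002],[0,0,0],0],[[0,0,0],[0,0,0],0],[[0,0,0],[0,0,0],0]]'; python3 st.py;python3 -m inch '[[[0,0,0.002],[0,0,0],0],[[0,0,0.002],[0,0,0],0],[[0,0,0],[0,0,0],0],[[0,0,0],[0,0,0],0]]'; python3 st.py
```

```text
time: 10.05
tool_pos: [0.5468, 0.1902, 0.1425]
tool_rot: [0.0, 0.753, 0.658, 0.0]
contact_force: [-3.7, -0.5, -1.6]
gripper_width: 0.226
grasp_force: 59.5
t 10.15 station xyz mm [  1.35  -0.64 142.46] foot 44.06 F [-3.5 -1.1 -1.2] T [-0.143  0.88  -0.028] tiltz [ 2.e-04 -1.e-04 -1.e+00] grip 0.224
time: 10.55
tool_pos: [0.5467, 0.1904, 0.1383]
tool_rot: [-0.0, 0.753, 0.658, 0.0]
contact_force: [-3.0, 0.1, -1.6]
gripper_width: 0.223
grasp_force: 59.6
t 10.65 station xyz mm [  1.25  -0.43 138.28] foot 39.88 F [-3.   0.5 -1.2] T [ 0.124  0.772 -0.023] tiltz [ 1.e-04  3.e-04 -1.e+00] grip 0.226
```

```bash
python3 -m inch '[[[0,0,0.001],[0,0,0],0],[[0,0,0.001],[0,0,0],0],[[0,0,0],[0,0,0],0],[[0,0,0],[0,0,0],0]]'; python3 st.py;python3 -m inch '[[[0,0,0.001],[0,0,0],0],[[0,0,0],[0,0,0],0],[[0,0,0],[0,0,0],0]]'; python3 st.py
```

```text
time: 11.05
tool_pos: [0.5468, 0.1904, 0.1368]
tool_rot: [0.0, 0.753, 0.658, 0.0]
contact_force: [-5.7, 0.7, 4.2]
gripper_width: 0.227
grasp_force: 60.0
t 11.15 station xyz mm [  1.41  -0.42 136.8 ] foot 38.4 F [-5.   0.5  4.1] T [0.145 1.083 0.035] tiltz [ 5.e-04  3.e-04 -1.e+00] grip 0.228
time: 11.45
tool_pos: [0.5469, 0.1904, 0.1359]
tool_rot: [0.0, 0.753, 0.658, 0.0]
contact_force: [-4.3, 1.3, 4.3]
gripper_width: 0.225
grasp_force: 60.3
t 11.55 station xyz mm [  1.44  -0.42 135.87] foot 37.47 F [-4.7  0.6  5. ] T [ 0.146  1.176 -0.021] tiltz [ 5.e-04  3.e-04 -1.e+00] grip 0.225
```

```bash
sed -i 's/range(3)/range(N)/; s/i<2/i<N-1/; s/^F=\[\]/import sys;N=int(sys.argv[1]) if len(sys.argv)>1 else 3\nF=[]/' st.py; python3 st.py 12
```

```text
t 12.1 station xyz mm [  1.43  -0.42 135.87] foot 37.47 F [-5.1  0.5  5. ] T [ 0.16   1.158 -0.006] tiltz [ 5.e-04  3.e-04 -1.e+00] grip 0.222
```

```bash
for i in 1; do python3 -m inch '[[[-0.001,0,0],[0,0,0],0],[[-0.001,0,0],[0,0,0],0],[[0,0,0],[0,0,0],0]]' >/dev/null; python3 st.py 5; python3 -m inch '[[[-0.001,0,0],[0,0,0],0],[[-0.001,0,0],[0,0,0],0],[[0,0,0],[0,0,0],0]]' >/dev/null; python3 st.py 5;  done
```

```text
t 12.6 station xyz mm [  1.4   -1.28 135.9 ] foot 37.5 F [-4.3  4.2  4.1] T [0.996 1.119 0.012] tiltz [ 0.0011  0.0032 -1.    ] grip 0.224
t 13.1 station xyz mm [  1.6   -2.92 136.01] foot 37.61 F [-4.3  5.3  3.2] T [1.243 1.022 0.035] tiltz [ 0.002   0.0041 -1.    ] grip 0.226
```

```bash
for i in 1; do python3 -m inch '[[[-0.001,0,0],[0,0,0],0],[[-0.001,0,0],[0,0,0],0],[[0,0,0],[0,0,0],0]]' >/dev/null; python3 st.py 5; python3 -m inch '[[[-0.001,0,0],[0,0,0],0],[[-0.001,0,0],[0,0,0],0],[[0,0,0],[0,0,0],0]]' >/dev/null; python3 st.py 5;  done
```

```text
t 13.6 station xyz mm [  1.73  -4.98 136.08] foot 37.68 F [-4.2  4.7  3.5] T [1.201 0.946 0.036] tiltz [ 0.0024  0.004  -1.    ] grip 0.222
t 14.1 station xyz mm [  1.78  -7.06 136.09] foot 37.69 F [-3.7  4.3  3. ] T [1.166 0.919 0.02 ] tiltz [ 0.0025  0.0038 -1.    ] grip 0.225
```

```bash
for i in 1; do python3 -m inch '[[[-0.001,0,0],[0,0,0],0],[[-0.001,0,0],[0,0,0],0],[[0,0,0],[0,0,0],0]]' >/dev/null; python3 st.py 5; python3 -m inch '[[[-0.001,0,0],[0,0,0],0],[[-0.001,0,0],[0,0,0],0],[[0,0,0],[0,0,0],0]]' >/dev/null; python3 st.py 5;  done
```

```text
t 14.6 station xyz mm [  1.   -10.52 134.74] foot 36.34 F [-3.5  1.5 -0.3] T [0.351 0.798 0.009] tiltz [-9.e-04 -1.e-04 -1.e+00] grip 0.229
t 15.1 station xyz mm [  0.84 -11.64 134.66] foot 36.26 F [-3.2  5.5 -2.9] T [ 1.304  0.772 -0.01 ] tiltz [-4.0e-04  2.8e-03 -1.0e+00] grip 0.229
```

The force dropped at y ≈ -10.5, which is probably the socket. I'll back off slightly and go down.

```bash
python3 -m inch '[[[0.001,0,0],[0,0,0],0],[[0,0,0.001],[0,0,0],0],[[0,0,0.001],[0,0,0],0],[[0,0,0],[0,0,0],0]]' >/dev/null; python3 st.py 5; python3 -m inch '[[[0,0,0.001],[0,0,0],0],[[0,0,0.001],[0,0,0],0],[[0,0,0],[0,0,0],0]]' >/dev/null; python3 st.py 5
```

```text
t 15.7 station xyz mm [  1.24 -11.21 133.48] foot 35.08 F [-4.2  3.5  0.3] T [ 0.819  0.955 -0.039] tiltz [ 1.0e-04  1.1e-03 -1.0e+00] grip 0.221
t 16.2 station xyz mm [  1.62 -11.2  131.81] foot 33.41 F [-3.3  3.8  1.4] T [ 0.88   0.797 -0.008] tiltz [ 0.0012  0.001  -1.    ] grip 0.225
```

```bash
python3 -m inch '[[[0.0007,0,0],[0,0,0],0],[[0,0,0.002],[0,0,0],0],[[0,0,0.002],[0,0,0],0],[[0,0,0.002],[0,0,0],0],[[0,0,0],[0,0,0],0]]' >/dev/null; python3 st.py 5; python3 -m inch '[[[0,0,0.0015],[0,0,0],0],[[0,0,0.0015],[0,0,0],0],[[0,0,0],[0,0,0],0]]' >/dev/null; python3 st.py 5
```

```text
t 16.9 station xyz mm [  1.1  -10.93 124.82] foot 26.42 F [-2.6  3.2 -1. ] T [ 0.693  0.619 -0.021] tiltz [-5.e-04 -1.e-04 -1.e+00] grip 0.223
t 17.4 station xyz mm [  1.27 -10.89 122.27] foot 23.87 F [-3.1  2.6 -0.1] T [ 0.602  0.689 -0.033] tiltz [ 1.e-04 -1.e-04 -1.e+00] grip 0.226
```

```bash
python3 -m inch '[[[0,0,0.001],[0,0,0],0],[[0,0,0],[0,0,0],0]]' >/dev/null; python3 st.py 4; python3 -m inch '[[[0,0,0.001],[0,0,0],0],[[0,0,0],[0,0,0],0]]' >/dev/null; python3 st.py 4
```

```text
t 17.75 station xyz mm [  1.3  -10.88 121.33] foot 22.93 F [-3.5  2.6  0.7] T [ 0.63   0.683 -0.022] tiltz [ 1.e-04  0.e+00 -1.e+00] grip 0.224
t 18.1 station xyz mm [  1.3  -10.87 120.32] foot 21.92 F [-3.   2.8  1.1] T [ 0.6    0.663 -0.014] tiltz [ 2.e-04  0.e+00 -1.e+00] grip 0.226
```

```bash
python3 -m inch '[[[0,0,0.001],[0,0,0],0],[[0,0,0],[0,0,0],0]]' >/dev/null; python3 st.py 4; python3 -m inch '[[[0,0,0.0005],[0,0,0],0],[[0,0,0],[0,0,0],0]]' >/dev/null; python3 st.py 4
```

```text
t 18.45 station xyz mm [  1.36 -10.84 119.64] foot 21.24 F [-3.7  2.5  3.6] T [ 0.485  0.861 -0.025] tiltz [ 3.e-04  1.e-04 -1.e+00] grip 0.223
t 18.8 station xyz mm [  1.4  -10.83 119.3 ] foot 20.9 F [-4.6  2.1  5.6] T [ 0.498  1.    -0.055] tiltz [ 3.e-04  0.e+00 -1.e+00] grip 0.224
```

```bash
python3 -m inch '[[[0,0,0],[0,0,0],0.4],[[0,0,0],[0,0,0],0.4],[[0,0,0],[0,0,0],0.7],[[0,0,0],[0,0,0],1],[[0,0,0],[0,0,0],1],[[0,0,0],[0,0,0],1],[[0,0,0],[0,0,0],1]]'; python3 st.py 3
python3 -m inch '[[[0,0,-0.01],[0,0,0],1],[[0,0,-0.03],[0,0,0],1],[[0,0,-0.04],[0,0,0],1],[[0,0,-0.04],[0,0,0],1],[[0,0,-0.03],[0,0,0],1],[[0,0,0],[0,0,0],1]]'
python3 -m inch '[[[0,-0.04,0],[0,0,0],1],[[0,-0.04,0],[0,0,0],1],[[0,-0.04,0],[0,0,0],1],[[0,0,0],[0,0,0],1]]'
python3 - <<'E'
from h import *
for n in("side","top"):
    im,d,P=cloud(n);cv2.imwrite(f"pics/{n}3.png",im[:,:,::-1])
    hsv=cv2.cvtColor(im,cv2.COLOR_RGB2HSV)
    m=(abs(P[...,0]-.545)<.05)&(abs(P[...,1]-.18)<.06)&(P[...,2]>.1)&(P[...,2]<.15)&(d>0)
    q=P[m]
    if len(q):
        a=np.radians(-7.75);o=q[:,:2]-[.5455,.191]
        print(n,len(q),"top z",np.percentile(q[:,2],[50,90,97]),np.percentile(o@[np.cos(a),np.sin(a)],[2,50,98]),np.percentile(o@[-np.sin(a),np.cos(a)],[2,50,98]))
    for l in("pack_yellow_mid","pack_blue_mid","pack_white_mid"): print(l,[(np.round(r["point"],3),round(r["score"],2)) for r in manip.look_for(n,l)[:1]])
E
```

```text
time: 19.5
tool_pos: [0.5453, 0.18, 0.1188]
tool_rot: [0.0, 0.753, 0.658, 0.0]
contact_force: [-0.7, -0.3, -0.2]
gripper_width: 1.0
grasp_force: 0.0
t 19.6 station xyz mm [  1.28 -10.9  118.8 ] foot 20.4 F [-0.2 -0.4 -0.2] T [0.04  0.001 0.004] tiltz [ 0.e+00 -1.e-04 -1.e+00] grip 0.995
time: 20.2
tool_pos: [0.5479, 0.1806, 0.2765]
tool_rot: [0.003, 0.753, 0.658, 0.005]
contact_force: [-0.9, -0.0, 0.3]
gripper_width: 0.999
grasp_force: 0.0
time: 20.6
tool_pos: [0.4227, 0.1966, 0.2677]
tool_rot: [-0.001, 0.753, 0.659, -0.001]
contact_force: [0.4, 0.7, -0.4]
gripper_width: 1.004
grasp_force: 0.0
side 824 top z [0.12603799 0.12769559 0.12824612] [-0.01315725 -0.00693877  0.00689919] [-0.02734134 -0.00525791  0.00828476]
pack_yellow_mid [(array([0.534, 0.19 , 0.114]), 0.94)]
pack_blue_mid []
pack_white_mid [(array([0.562, 0.209, 0.07 ]), 0.28)]
top 301 top z [0.12542141 0.12743991 0.12845559] [-0.0125032  -0.00287014  0.00761616] [-0.02892812 -0.01288183  0.00639052]
pack_yellow_mid [(array([0.536, 0.177, 0.125]), 0.62)]
pack_blue_mid [(array([ 0.519, -0.148,  0.113]), 0.83)]
pack_white_mid [(array([ 0.518, -0.076,  0.116]), 0.84)]
```

View pics/side3.png

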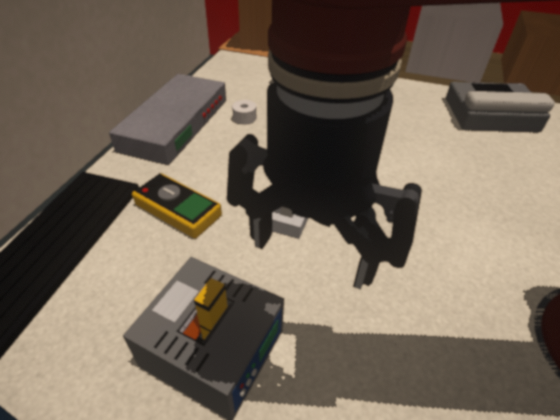

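The side view shows the yellow pack upright in the station at (210,305), its top about 127 mm up, which matches home. The top view finds blue and white where they stood, so I'm handing in.

```bash
python3 -m inch '[[[0,0,0],[0,0,0],1],[[0,0,0],[0,0,0],1]]' | head -1; python3 -c "from plant import manip;print(manip.job_done())"
```

```text
time: 21.2
the job is handed in; nothing more can be done
None
```

I pressed the yellow pack home in the socket and let go. At the last look it stood upright with its top about 127 mm up, blue and white were where they started, and I handed the job in at 21 s; no verdict came back.

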